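Check the analyser's rack-feed limit switch

ROBOT

A 7-joint arm with a two-finger parallel gripper is mounted at the origin on the work surface. World frame = base frame: x ahead of the robot, y to its left, z up, the work surface at z = 0. Lengths are in m, angles in rad, forces in N, time in s.
With the tool pointing down it reaches from about 0.35 to 0.775 m from the base axis. Payload 3.1 kg.
Tool frame: the origin (TCP) lies midway between the tips of the shut fingers; the grasp point (between the pads) lies 19 mm behind it; x points along the fingers, y is the direction in which the jaws open and shut, and the axes are right-handed (so a half turn about x gives the same grasp; the last joint's range is limited). The gripper opens to 85 mm and grips with 20 to 120 N. Pads are 22 mm wide; open, the fingers measure 114 mm over their backs; the gripper's body (76 mm by 85 mm) begins 54 mm behind the grasp point. The pads swing forward as they close: fully open they stand 13 mm farther back than shut.
Start: joints at [1.206, 0.311, 0.014, 1.512, -0.004, 1.319, -0.027], TCP at [0.175, -0.522, 0.231] pointing down, gripper open.
Joint ranges: [-2.7, 2.7], [-0.3, 1.91], [-1.27, 1.3], [0.12, 2.57], [-1.44, 4.58], [0.2, 2.03], [-3.05, 3.05]. Speed limits (rad/s): [2.79, 2.79, 3.14, 3.14, 3.14, 3.14, 3.14].

INTERFACE

Orientations are given as a unit quaternion [w, x, y, z].
In Python, from bench import * gives the robot as it stands. The module is installed in compiled form; this text tells all that it offers.
- The arm moves only by the tool carry_out, never from a script. Its argument "rows" is a list of rows, each a list of 3 entries, a list of its own where there are three numbers: the shift along the world's x, y, z in mm, then the turn about the world's z in rad, then the opening, from 0 (shut) to 1 (fully open). In form: [[[x, y, z], yaw, claw], ...]. A call has 1 to 20 rows; each row is the pose to reach, as a shift and turn from the pose commanded when the call began; what a row does not reach only later rows make up. A row lasts 1/8 s, in which the tool goes at most 62.5 mm and 10.7 degrees, less where a joint would pass 70% of its speed; a pose out of reach is approached as far as the arm can. A call with a gripper value outside its range is refused whole. The fingers move at their own pace and stop on an object; the grip force is fixed at half the most. Time passes only in rows, so rows that repeat a pose let the fingers close. It gives the time, the measured TCP pose, the force and the opening at its end, in the units of the state.
- get_state(): the state, without advancing time (a new reading comes with each control period).
- read_camera(name): name is "scene" or "side" or "wrist"; returns the picture (420x560x3 uint8, red, green, blue); there is no depth.
- get_calibration(name): a dict with "fx", "fy", "cx", "cy" (pixels), "k1" (the pictures are not rectified: a ray, as slopes to the right and down, at radius r is drawn at 1 + k1 r^2 times it, then the intrinsics apply), "R" (3x3) and "t" (3): a world point X has camera coordinates R X + t; the wrist camera has in their place "mount" (4x4, takes a point from camera to tool coordinates, whose origin is the TCP and whose axes are the tool frame's). Camera axes: x right, y down, z forward; pixel columns grow to the right and rows downward; lengths in m; the calibration is good to about 2 mm. A picture is of the moment at which its call begins: read the wrist's pose just before it. get_calibration takes no time and is no camera call.
- finish_job(): hands the job in, once; it reports no verdict.
The state is a dict: "clock": time; "joints": joint angles; "joint_vel": joint speeds; "joint_torque": joint torques, N m; "ee_pos": TCP position; "eef_rot": TCP orientation; "contact_force": force on the tool from outside, world axes, zero at the start; "ft_torque": the same for the moment, N m; "opening": finger opening in m.
Only numpy, scipy, OpenCV 4.12 (cv2) and the standard library are available. Lean on these libraries where they do the work, as an engineer would, in place of code of your own. Each camera call takes 0.05 s, during which the arm holds its last target. There are 200 camera calls.

TASK

Before the morning run, check the rack-feed limit switch on the bench, the one with the orange roller: push its roller lever sideways towards the green tab on its housing until it is well over (about 40 degrees) and has tripped, hold it there for about a second, then let it spring back upright. Do not push over the levers of the switches with the blue and the white roller.

Things in the scene. Friction and masses are not known exactly. Their poses are not given: they have to be found in the camera images.
- orange_switch: Limit switch with orange roller, bolted to the bench. Origin: underside centre of its base plate (100 x 90 x 8 mm), z up. Housing and dark head (36 x 40 mm) end 100 mm up; the green tab is on the head's +y side. At rest a steel arm on the +x face stands upright and carries the roller, 22 mm across, 14 mm wide, centre at (37, 0, 145) mm, axis along x. Two like switches stand 140 mm or more away.
- orange_lever (a joint): Lever angle (rad) of the orange roller: 0 upright, positive = leaning to the green tab (+y of the switch); trips above 0.45, hard stops at -1 and 1. Pivot along x, 60 mm below the roller's centre; arm 10 mm wide, 6 mm thick (x 24 to 30 mm). A spring (about 4 N at the roller at 0.7 rad) returns it to 0. Fingers at 110 mm height or more clear the head.
- blue_lever (a joint): Joint angle in rad of the spring-return roller lever of the switch with the blue roller; otherwise the same as the orange one. 0 = upright, positive = leaning towards its own green tab. A bystander: it must not be pushed over beyond 0.3 either way.
- white_lever (a joint): Joint angle in rad of the spring-return roller lever of the switch with the white roller; otherwise the same as the orange one. 0 = upright, positive = leaning towards its own green tab. A bystander: it must not be pushed over beyond 0.3 either way.
Mind the look-alikes: they are no part of the job. What is shaped like the orange_switch but red or turquoise is not meant. What is shaped like the part that bears white_lever but pink or purple is not meant.

How it is judged:
On the way:
1. the orange roller's lever is pushed over towards the green tab past its trip point (0.45 rad) and held there for half a second (value of joint orange_lever above 0.45 rad), for 0.5 s.
At the end, for the whole second after the job is handed in: The orange roller's lever, after it was tripped, is let go and back upright within 0.12 rad; the blue and white rollers' levers are upright within 0.12 rad too (value of joint orange_lever between -0.12 and 0.12 rad and value of joint blue_lever between -0.12 and 0.12 rad and value of joint white_lever between -0.12 and 0.12 rad); the robot touches nothing.
It fails at once if the blue roller's lever is pushed over beyond 0.3 rad (value of joint blue_lever above 0.3 rad or value of joint blue_lever below -0.3 rad).
It fails at once if the white roller's lever is pushed over beyond 0.3 rad (value of joint white_lever above 0.3 rad or value of joint white_lever below -0.3 rad).
It also fails if it takes over 32 s, if anything falls off the work surface, if the arm or the gripper's body presses on something with over 40 N, if the wrist force passes 120 N, or if a joint passes its speed limit or range.

## Working session

There is one attempt and no reset: what is moved stays moved. The work goes in short steps, Python scripts to look and compute and a tool call to move; the robot and the scene stay as the last step left them, time stands still between calls to the robot, and variables do not carry over. Pictures are saved under pics/ and viewed, about 8 in all and at most 12, crops included, and the job is handed in when it is done.

Besides the shell and the picture viewer there is one more tool, called after ">>>" in YAML: its name, and indented under it one key for each argument. carry_out: Moves the arm, as the interface text tells. Its arguments: {"type":"object","properties":{"rows":{"type":"array","items":{"type":"array"}}},"required":["rows"]}

```bash
mkdir -p pics; cat > h.py <<'E'
from bench import *
import numpy as np, cv2
def ray(name,u,v):
    c=get_calibration(name)
    K=np.array([[c["fx"],0,c["cx"]],[0,c["fy"],c["cy"]],[0,0,1.]])
    p=cv2.undistortPoints(np.array([[[u,v]]],float),K,np.array([c["k1"],0,0,0.]))[0,0]
    R=np.array(c["R"]);t=np.array(c["t"])
    return -R.T@t, R.T@np.array([p[0],p[1],1.])
def onz(name,u,v,z):
    o,d=ray(name,u,v); return o+d*(z-o[2])/d[2]
def two(a,b):
    (o,d),(p,e)=a,b
    s=np.linalg.lstsq(np.c_[d,-e],p-o,rcond=None)[0]
    A=o+s[0]*d;B=p+s[1]*e
    return (A+B)/2,np.linalg.norm(A-B)
E
python3 - <<'E'
from h import *
s=get_state();print(s)
for n in("scene","side"):
    im=read_camera(n);cv2.imwrite(f"pics/{n}0.png",im[:,:,::-1])
    c=get_calibration(n);print(n,-np.array(c["R"]).T@np.array(c["t"]))
E
```

```text
{'clock': 0.0, 'joints': array([ 1.20625453,  0.31169129,  0.01399554,  1.51306253, -0.00441018,
        1.31920291, -0.02726154]), 'joint_vel': array([ 0.00113284,  0.00019558,  0.00083823, -0.0006535 ,  0.00137093,
       -0.0010298 ,  0.00068585]), 'joint_torque': array([-4.26129361e-05, -3.79910517e+01,  1.45737645e-01, -2.30587971e+01,
        1.21964671e-02,  1.35422917e-02, -8.34849043e-07]), 'ee_pos': array([ 0.17427465, -0.52088619,  0.23023775]), 'eef_rot': array([-0.11284123, -0.69775058, -0.11445863,  0.69807607]), 'contact_force': array([ 0.72116552, -1.37771339, -1.6497594 ]), 'ft_torque': array([-0.0355558 , -0.01774656,  0.00898354]), 'opening': 0.08543696534867022}
scene [ 1.1430912  -0.04651552  0.81611986]
side [0.18418379 0.84369484 0.53941673]
```

View pics/scene0.png

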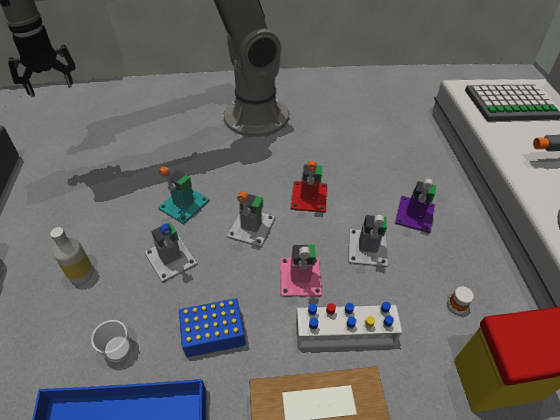

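View pics/side0.png

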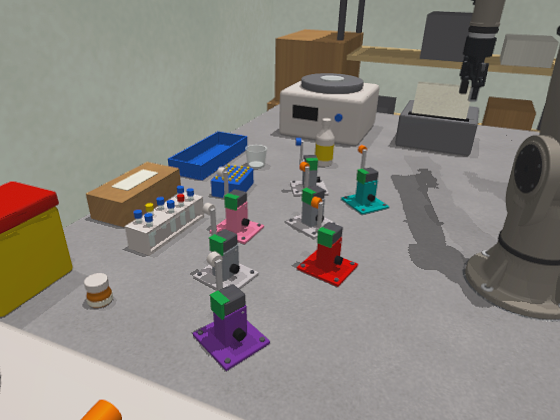

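The scene view shows three switches with orange rollers: turquoise (164,171), grey (242,197) and red (311,165). The grey one fits, because red and turquoise bodies are excluded. The blue (166,230) and white (379,220) switches are also on grey bases. I'll confirm with an enlarged crop and measure.

```bash
python3 - <<'E'
from h import *
A=cv2.imread("pics/scene0.png");B=cv2.imread("pics/side0.png")
a=cv2.resize(A[180:250,215:285],(560,560)[:2],interpolation=cv2.INTER_CUBIC)[:, :]
b=cv2.resize(B[150:240,270:340],(436,560),interpolation=cv2.INTER_CUBIC)
cv2.imwrite("pics/crop.png",np.hstack([a[:,:360],b]))
def cents(I,lo,hi,win):
    h=cv2.cvtColor(I,cv2.COLOR_BGR2HSV);m=cv2.inRange(h,lo,hi)
    n,l,s,c=cv2.connectedComponentsWithStats(m)
    x0,y0,x1,y1=win
    return [(tuple(c[i].round(1)),s[i,4]) for i in range(1,n) if s[i,4]>6 and x0<c[i][0]<x1 and y0<c[i][1]<y1]
print("orange",cents(A,(5,150,120),(18,255,255),(140,140,340,260)),cents(B,(5,150,120),(18,255,255),(280,130,400,240)))
print("green",cents(A,(45,120,50),(75,255,255),(140,140,450,290)),cents(B,(45,120,50),(75,255,255),(180,130,400,340)))
print("blue",cents(A,(105,120,50),(125,255,255),(140,200,200,260)),cents(B,(105,120,50),(125,255,255),(280,130,330,200)))
# grey-light base plate in scene
h=cv2.cvtColor(A,cv2.COLOR_BGR2HSV);
m=((h[...,1]<40)&(h[...,2]>165)).astype(np.uint8)
n,l,s,c=cv2.connectedComponentsWithStats(m)
for i in range(1,n):
    if s[i,4]>150 and 130<c[i][0]<420 and 180<c[i][1]<290:
        p=np.argwhere(l==i)[:,::-1].astype(np.int32)
        w=np.array([onz("scene",*q,0.008)[:2] for q in p],np.float32)
        print("plate",c[i].round(),s[i,4],cv2.minAreaRect(w))
r1=cents(A,(5,150,120),(18,255,255),(225,185,260,205));r2=cents(B,(5,150,120),(18,255,255),(295,155,311,177))
print(two(ray("scene",*r1[0][0]),ray("side",*r2[0][0])))
E
```

```text
orange [((np.float64(311.4), np.float64(162.9)), np.int32(34)), ((np.float64(163.3), np.float64(169.5)), np.int32(34)), ((np.float64(242.9), np.float64(194.4)), np.int32(40))] [((np.float64(361.3), np.float64(148.1)), np.int32(36)), ((np.float64(303.2), np.float64(165.3)), np.int32(49)), ((np.float64(315.5), np.float64(201.2)), np.int32(83))]
green [((np.float64(318.6), np.float64(171.7)), np.int32(66)), ((np.float64(184.0), np.float64(182.7)), np.int32(126)), ((np.float64(432.1), np.float64(189.9)), np.int32(48)), ((np.float64(257.0), np.float64(202.8)), np.int32(90)), ((np.float64(431.8), np.float64(198.2)), np.int32(8)), ((np.float64(383.9), np.float64(223.6)), np.int32(31)), ((np.float64(173.0), np.float64(230.1)), np.int32(44)), ((np.float64(383.7), np.float64(231.7)), np.int32(9)), ((np.float64(312.1), np.float64(252.1)), np.int32(78))] [((np.float64(312.2), np.float64(162.8)), np.int32(106)), ((np.float64(361.5), np.float64(175.2)), np.int32(114)), ((np.float64(307.3), np.float64(195.3)), np.int32(149)), ((np.float64(230.8), np.float64(200.9)), np.int32(176)), ((np.float64(325.0), np.float64(236.6)), np.int32(252)), ((np.float64(216.6), np.float64(243.4)), np.int32(222)), ((np.float64(218.2), np.float64(303.4)), np.int32(332))]
blue [((np.float64(164.9), np.float64(228.8)), np.int32(85))] [((np.float64(298.0), np.float64(141.0)), np.int32(35))]
(array([ 0.4962408 , -0.05424992,  0.1490552 ]), np.float64(0.001795987878801756))
```

View pics/crop.png

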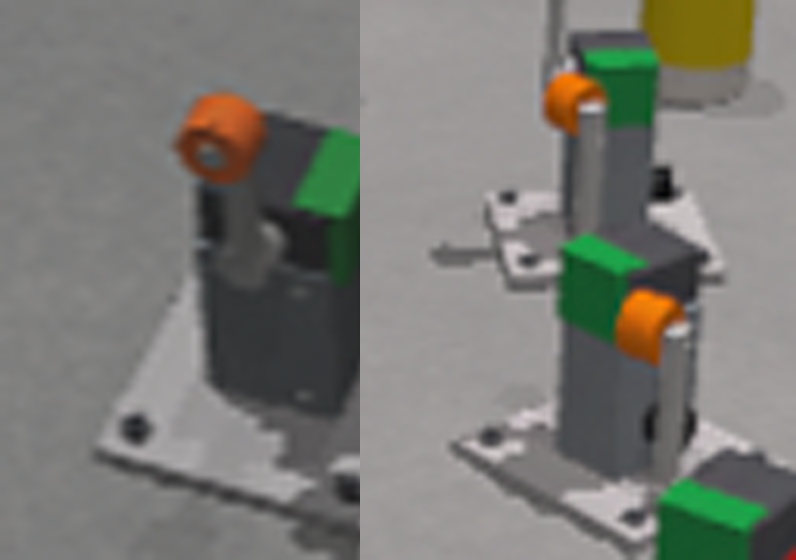

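The grey switch with the orange roller at scene (243,194) is confirmed. Its lever is on the face towards the camera, and the green tab is to its right at (257,203). Next I need the orientation and the move numbers.

```bash
python3 - <<'E'
from h import *
from scipy.spatial.transform import Rotation as Ro
np.set_printoptions(precision=4,suppress=True)
for n,ps in (("scene",[(226.9,236.9),(260,245.5)]),("side",[(284.5,221.5),(315,237.6)])):
    P=[onz(n,*p,.006)[:2] for p in ps];d=P[1]-P[0];print(n,P,np.degrees(np.arctan2(d[1],d[0])),np.linalg.norm(d))
T={}
for k,a,b in (("orange roller",(242.9,194.4),(303.2,165.3)),("orange tab",(257,202.8),(307.3,195.3)),("blue r",(164.9,228.8),(298,141)),
  ("red r",(311.4,162.9),(315.5,201.2)),("teal r",(163.3,169.5),(361.3,148.1)),("blue tab",(173,230.1),(312.2,162.8)),("white tab",(383.9,223.6),(216.6,243.4)),("pink tab",(312,252),(230.8,200.9))):
    print(k,*two(ray("scene",*a),ray("side",*b)))
s=get_state();q=s["eef_rot"]
print(Ro.from_quat(q[[1,2,3,0]]).as_matrix())
A=cv2.imread("pics/scene0.png")[185:265,205:305]
cv2.imwrite("pics/crop2.png",cv2.resize(A,(800,640)[:2],interpolation=cv2.INTER_CUBIC)[:600])
E
```

```text
scene [array([ 0.495, -0.101]), array([ 0.5281, -0.0234])] 66.84445948110651 0.08439214744146457
side [array([ 0.526 , -0.0173]), array([0.4321, 0.0224])] 157.10606496861553 0.10192612149385115
orange roller [ 0.4962 -0.0542  0.1491] 0.001795987878801756
orange tab [ 0.4702 -0.0229  0.0898] 0.004452843767588362
blue r [ 0.5731 -0.2177  0.1451] 0.0014150484218387605
red r [0.4089 0.1094 0.1488] 0.003059611722562781
teal r [ 0.3991 -0.2338  0.1484] 0.0019648165092434906
blue tab [ 0.5287 -0.2148  0.0886] 0.004614485581186416
white tab [0.5575 0.2536 0.0913] 0.0016130965750570905
pink tab [0.6196 0.0821 0.0898] 0.00102747288921195
[[-0.0007  0.3173 -0.9483]
 [ 0.002  -0.9483 -0.3173]
 [-1.     -0.0021  0.0001]]
```

View pics/crop2.png

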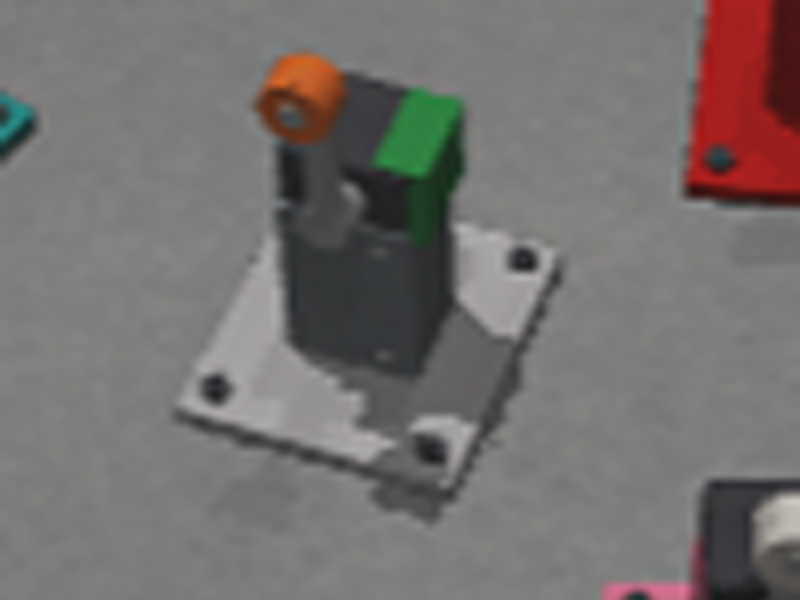

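The switch's +y direction, towards the tab, points along world (0.39, 0.92). The roller centre is at about (0.496, -0.054). I'll go with shut fingers to a spot 42 mm on the far side of the roller from the tab, staying high, then check.

>>> carry_out:
  rows:
    - [[30,45,0],0.15,0]
    - [[65,95,0],0.3,0]
    - [[100,140,0],0.45,0]
    - [[135,190,0],0.6,0]
    - [[170,240,0],0.75,0]
    - [[205,290,0],0.85,0]
    - [[240,340,0],0.85,0]
    - [[275,385,0],0.85,0]
    - [[305,429,0],0.85,0]
    - [[305,429,0],0.85,0]
    - [[305,429,0],0.85,0]
    - [[305,429,0],0.85,0]

```text
clock: 1.6
ee_pos: [0.4787, -0.0944, 0.231]
eef_rot: [-0.39, -0.589, -0.39, 0.59]
contact_force: [-0.5, 0.6, 0.2]
opening: 0.0002
```

```bash
python3 - <<'E'
from h import *
from scipy.spatial.transform import Rotation as Ro
s=get_state();q=s["eef_rot"];print(s["ee_pos"],s["opening"],Ro.from_quat(q[[1,2,3,0]]).as_matrix().round(3),s["contact_force"])
im=np.hstack([cv2.resize(read_camera("scene")[100:260,160:300],(350,400)),cv2.resize(read_camera("wrist"),(450,400))])
cv2.imwrite("pics/pre.png",im[:,:,::-1])
E
```

```text
[ 0.47865262 -0.09439296  0.23096842] 0.0002311867853624344 [[-0.001  0.921 -0.39 ]
 [-0.001 -0.39  -0.921]
 [-1.    -0.001  0.001]] [-0.46887459  0.56308894  0.15051409]
```

View pics/pre.png

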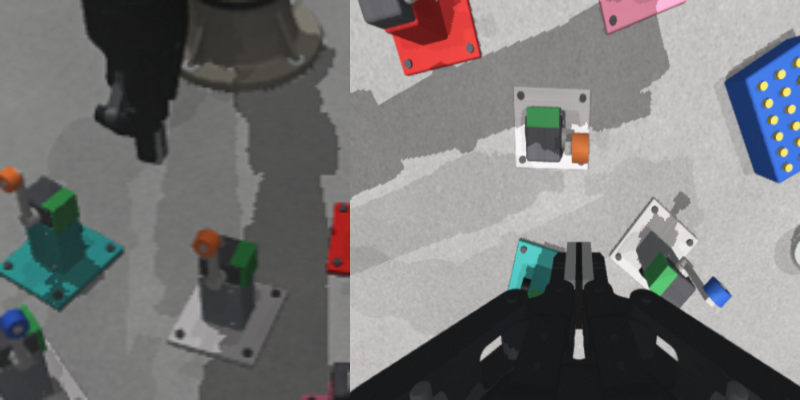

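The wrist view shows the switch square to the tool, and the orange roller (580,148) is in line with the fingers (579,250). Now I'll descend and push 60 mm along the tab direction.

>>> carry_out:
  rows:
    - [[0,0,-40],0,0]
    - [[0,0,-80],0,0]
    - [[0,0,-117],0,0]
    - [[0,0,-117],0,0]
    - [[4,9,-117],0,0]
    - [[8,18,-117],0,0]
    - [[10,23,-117],0,0]
    - [[12,28,-117],0,0]
    - [[14,33,-117],0,0]
    - [[16,38,-117],0,0]
    - [[18,42,-117],0,0]
    - [[20,47,-117],0,0]
    - [[22,52,-117],0,0]
    - [[24,57,-117],0,0]
    - [[24,57,-117],0,0]
    - [[24,57,-117],0,0]

```text
clock: 3.7
ee_pos: [0.5027, -0.0407, 0.1132]
eef_rot: [-0.392, -0.588, -0.389, 0.592]
contact_force: [1.4, -10.1, -4.4]
opening: -0.0001
```

```bash
python3 - <<'E'
from h import *
s=get_state();print(s["ee_pos"],s["contact_force"])
im=np.hstack([cv2.resize(read_camera("scene")[140:260,190:295],(350,400)),cv2.resize(read_camera("side")[130:250,250:370],(400,400))])
cv2.imwrite("pics/push.png",im[:,:,::-1])
E
```

```text
[ 0.50273362 -0.04068902  0.11319119] [  1.44201083 -10.0526074   -4.35801244]
```

View pics/push.png

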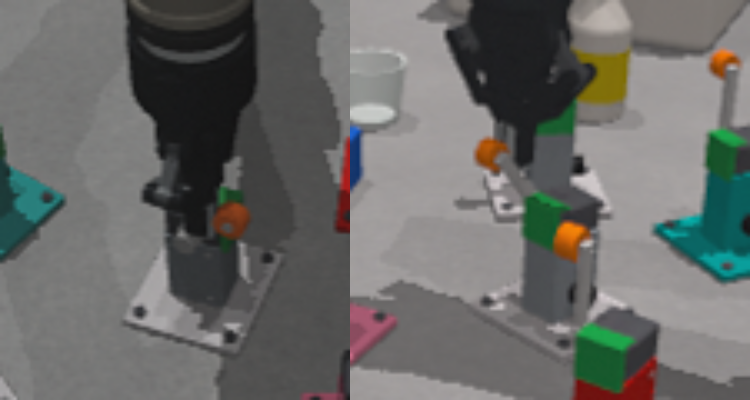

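The orange lever leans towards its tab: the roller is now at about scene (259,206) and side (293,176), and the other levers are untouched. I'll triangulate the angle while holding.

>>> carry_out:
  rows:
    - [[0,0,0],0,0]
    - [[0,0,0],0,0]
    - [[0,0,0],0,0]
    - [[0,0,0],0,0]
    - [[0,0,0],0,0]
    - [[0,0,0],0,0]
    - [[0,0,0],0,0]

```text
clock: 4.68
ee_pos: [0.5027, -0.0407, 0.1132]
eef_rot: [-0.392, -0.588, -0.389, 0.592]
contact_force: [0.8, -9.3, -4.0]
opening: -0.0
```

```bash
python3 - <<'E'
from h import *
def c(n,w):
    I=cv2.cvtColor(read_camera(n),cv2.COLOR_RGB2HSV);x0,y0,x1,y1=w
    m=cv2.inRange(I,(5,150,90),(18,255,255))[y0:y1,x0:x1];M=cv2.moments(m,True)
    return M["m10"]/M["m00"]+x0,M["m01"]/M["m00"]+y0,M["m00"]
a=c("scene",(245,195,275,220));b=c("side",(283,165,303,188))
P,e=two(ray("scene",*a[:2]),ray("side",*b[:2]));d=P-[.4962,-.0542,.1491]
y=d[:2]@[.39,.92];print(a,b,P,e,"y",y,"angle",np.arctan2(y,.06+d[2]),get_state()["contact_force"])
E
```

```text
(259.24285714285713, 205.1142857142857, 70.0) (291.4230769230769, 175.30769230769232, 52.0) [ 0.51376972 -0.02115     0.13208448] 0.0007993998545128307 y 0.03725818908289415 angle 0.714156744508795 [ 0.37841712 -9.19380787 -3.83723923]
```

The angle is about 0.71 rad (41°), and it has been held for over a second. Now I'll back off gently along the same line, then lift.

>>> carry_out:
  rows:
    - [[0,0,0],0,0]
    - [[-2,-5,0],0,0]
    - [[-4,-10,0],0,0]
    - [[-6,-15,0],0,0]
    - [[-8,-19,0],0,0]
    - [[-10,-24,0],0,0]
    - [[-12,-29,0],0,0]
    - [[-14,-34,0],0,0]
    - [[-16,-38,0],0,0]
    - [[-19,-45,0],0,0]
    - [[-24,-57,0],0,0]
    - [[-26,-62,0],0,0]
    - [[-26,-62,40],0,0]
    - [[-26,-62,80],0,0]
    - [[-26,-62,120],0,0]
    - [[-26,-62,150],0,0]
    - [[-26,-62,150],0,0]
    - [[-26,-62,150],0,0]
    - [[-26,-62,150],0,0]

```text
clock: 7.15
ee_pos: [0.4765, -0.0976, 0.2627]
eef_rot: [-0.39, -0.588, -0.392, 0.59]
contact_force: [-1.1, 0.4, 0.7]
opening: 0.0002
```

```bash
python3 - <<'E'
from h import *
s=get_state();print(s["ee_pos"],s["contact_force"],abs(s["joint_vel"]).max())
A=read_camera("scene");B=read_camera("side")
def c(I,w):
    I=cv2.cvtColor(I,cv2.COLOR_RGB2HSV);x0,y0,x1,y1=w
    M=cv2.moments(cv2.inRange(I,(5,150,90),(18,255,255))[y0:y1,x0:x1],True)
    return M["m10"]/M["m00"]+x0,M["m01"]/M["m00"]+y0
a=c(A,(230,180,275,220));b=c(B,(283,150,312,188))
P,e=two(ray("scene",*a),ray("side",*b));print(a,b,P,e,"angle",np.arcsin((P[:2]-[.4962,-.0542])@[.39,.92]/.06))
im=np.hstack([cv2.resize(A[140:270,140:400],(500,250)),cv2.resize(B[120:290,200:370],(250,250))])
cv2.imwrite("pics/end.png",im[:,:,::-1])
E
```

```text
[ 0.47650092 -0.09760669  0.26273052] [-1.09296594  0.43072802  0.70339192] 0.005085182029708652
(242.97101449275362, 196.3913043478261) (303.0, 165.65384615384616) [ 0.49810413 -0.05507362  0.14654973] 0.001015755069871071 angle -0.0010186566738747873
```

View pics/end.png

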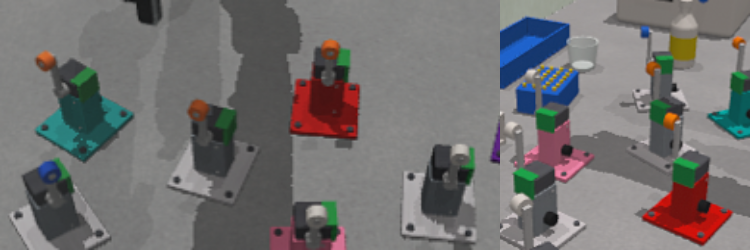

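The orange lever is upright again (crop (198,108), about 0.00 rad). The blue and white levers stand upright and the gripper is clear above everything. I'm handing in.

```bash
python3 -c "
from bench import *
print(finish_job())"
```

```text
the job is handed in; nothing more can be done
None
```

I tripped the orange-roller switch on the grey base towards its green tab, held it, let it spring back, and handed the job in; no verdict is reported. The red and turquoise look-alikes were left alone.

- **Push and hold:** two-camera triangulation put the lever at about 0.71 rad (41°). I held it there for over a second, with about 10 N measured at the tool. That is above the 4 N or so the task text gives for the spring, and I did not look into why.
- **After release:** the orange lever measured about 0.00 rad from upright. The blue and white levers look upright in the last picture, but I did not measure their angles.
- **Arm:** it is parked clear at a TCP height of 0.26 m, with about 1 N of residual force reading. The last reading before hand-in was at about 7 s on the robot clock.

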